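# Load the phenolic drive insert into the indexing carousel and click it on

### The job

Stand the tan phenolic drive insert upright in the empty carousel pocket at the green tab and let go of it. Then turn the carousel exactly one click counter-clockwise as seen from above, so that the loaded pocket stops at the blue tab; the black bar knob in the middle is there for turning it.

Things in the scene. Friction and masses are not known exactly. Their poses are not given: they have to be found in the camera images.
- insert_mid (a point): Centre, half-way up, of the tan phenolic drive insert: smooth upright cylinder, 44 mm diameter, 54 mm tall, dark square drawn on its flat top, about 100 g, loose on the bench. z up. Around it stand parts that are not wanted, some as little as 85 mm away centre to centre, up to 64 mm tall: black universal joint, brass collar, white nylon spacer, steel adapter.
- pocket (a point): Floor centre of the empty pocket at the green tab at the start; turns with the carousel. Floor 44 mm above the bench, 88 mm from the carousel axis. A round grey funnel 16 mm deep: inner diameter 56 mm at the floor, 72 at the rim; rim 78 mm across outside. Six pockets 60 degrees apart; the two next to this one are empty, two on the far side hold fixed steel adapters 42 mm tall. Tabs 46 mm tall.
- knob (a point): Grip point of the carousel's black bar knob, on the carousel's vertical axis, 92 mm above the bench. The bar is 56 mm long, 14 mm thick and stands from 66 to 110 mm above the bench, on a hub 36 mm in diameter. x along the bar (pocket lies on its -x side), y across its flats, z up; turns with the carousel. Pinch it across the flats from above.
- carousel (a joint): Carousel angle, rad: 0 at the start, growing counter-clockwise seen from above. A detent every 60 degrees (1.047 rad): turning takes up to about 0.1 N m, and let go within 25 degrees of a click position it pulls itself there. Disc 256 mm across on a fixed base 310 mm across; the blue tab on the base marks the next pocket position counter-clockwise from the green one.
Things that resemble listed ones, but are neither listed nor needed, are in the scene too. What is meant by the part that bears insert_mid is not purple, red or turquoise, and is the larger of those in its own colour.

How it is judged:
By the outcome, as a careful person would: the job done as asked, in the order asked, and still so for the second after the job is handed in, with the robot touching nothing.
It also fails if it takes over 51 s, if anything falls off the work surface, if the arm or the gripper's body presses on something with over 40 N, if the wrist force passes 120 N, or if a joint passes its speed limit or range.

### The arm

A 6-joint arm with a two-finger parallel gripper is mounted at the origin on the work surface. World frame = base frame: x ahead of the robot, y to its left, z up, the work surface at z = 0. Lengths are in mm, angles in rad, forces in N, time in s.
With the tool pointing down it reaches from about 350 to 875 mm from the base axis. Payload 4.2 kg.
Tool frame: the origin (TCP) lies on the mounting face of the last link; the fingertips stand 173 mm ahead of it and the grasp point (between the pads) lies 155 mm ahead of it (tcp_to_grasp is the distance from the TCP to the grasp point, in mm); z points along the fingers, y is the direction in which the jaws open and shut (so a half turn about z gives the same grasp; the last joint's range is limited). The gripper opens to 85 mm and grips with 20 to 120 N. Pads are 22 mm wide; open, the fingers measure 114 mm over their backs; the gripper's body (76 mm by 85 mm) begins 54 mm behind the grasp point. The pads swing forward as they close: fully open they stand 13 mm farther back than shut.
Start: joints at [-0.899, 0.385, 0.008, 0, -1.194, -0.259], TCP at [250.748, -572.473, 404.712] pointing down, gripper open.
Joint ranges: [-3.14, 3.14], [-1.21, 2.06], [-1.07, 1.41], [-3.16, 2.05], [-2.99, -0.16], [-3.1, 3.1]. Speed limits (rad/s): [2.79, 2.79, 3.14, 3.14, 3.14, 3.14].

### API

Orientations are given as a unit quaternion [x, y, z, w].
In Python, from bench import * gives the robot as it stands. The module is installed in compiled form; this text tells all that it offers.
- The arm moves only by the tool apply_moves, never from a script. Its arguments are lists of equal length, an entry for each row: "fingers": the closure, from 0 (fully open) to 1 (shut); "dp": the shift along the world's x, y, z in cm, a list of three; "yaw": the turn about the world's z in degrees. A call has 1 to 10 rows; each row is the pose to reach, as a shift and turn from the pose measured when the call began; what a row does not reach only later rows make up. A row lasts 1/10 s, in which the tool goes at most 50 mm and 8.59 degrees, less where a joint would pass 70% of its speed; a pose out of reach is approached as far as the arm can. A call with a gripper value outside its range is refused whole. The fingers move at their own pace and stop on an object; the grip force is fixed at half the most. Time passes only in rows, so rows that repeat a pose let the fingers close. It gives the time, the measured TCP pose, the force and the opening at its end, in the units of the state.
- read_state(): the state, without advancing time (a new reading comes with each control period).
- get_image(name): name is "scene" or "top" or "wrist"; returns a dict with "color" (384x512x3 uint8, blue, green, red), "mtx" (3x3 intrinsics, pixels), "k1" (the pictures are not rectified: a ray, as slopes to the right and down, at radius r is drawn at 1 + k1 r^2 times it, then the intrinsics apply), "camera_from_world" (4x4, takes a point from world to camera coordinates); the wrist camera has in their place "tool_from_camera" (4x4, takes a point from camera to tool coordinates, whose origin is the TCP and whose axes are the flange's). Camera axes: x right, y down, z forward; pixel columns grow to the right and rows downward; lengths in mm; the calibration is good to about 2 mm. A picture is of the moment at which its call begins: read the wrist's pose just before it. There is no depth.
- job_done(): hands the job in, once; it reports no verdict.
The state is a dict: "clock": time; "joints": joint angles; "joint_vel": joint speeds; "joint_efforts": joint torques, N m; "position": TCP position; "ee_rot": TCP orientation; "contact_force": force on the tool from outside, world axes, zero at the start; "wrist_torque": the same for the moment, N m; "gripper_width": finger opening in mm.
Only numpy, scipy, OpenCV 4.12 (cv2) and the standard library are available. Lean on these libraries where they do the work, as an engineer would, in place of code of your own. Each camera call takes 0.05 s, during which the arm holds its last target. There are 200 camera calls.

## Working session

There is one attempt and no reset: what is moved stays moved. The work goes in short steps, Python scripts to look and compute and a tool call to move; the robot and the scene stay as the last step left them, time stands still between calls to the robot, and variables do not carry over. Pictures are saved under pics/ and viewed, about 8 in all and at most 12, crops included, and the job is handed in when it is done.

Besides the shell and the picture viewer there is one more tool, called after "Call:" by a JSON object that holds its "op" and its "data", one argument or row to a line. apply_moves: Moves the arm, as the interface text tells. Its arguments: {"type":"object","properties":{"fingers":{"type":"array","items":{"type":"number"}},"dp":{"type":"array","items":{"type":"array","items":{"type":"number"}}},"yaw":{"type":"array","items":{"type":"number"}}},"required":["fingers","dp","yaw"]}

```bash
mkdir -p pics; cat > h.py <<'E'
from bench import *
import numpy as np, cv2
from scipy.spatial.transform import Rotation as R
def snap(name,fn):
    s=read_state(); im=get_image(name); cv2.imwrite('pics/'+fn+'.png',im['color'])
    if name=='wrist':
        T=np.eye(4);T[:3,:3]=R.from_quat(s['ee_rot']).as_matrix();T[:3,3]=s['position']
        im['wc']=T@np.array(im['tool_from_camera'])
    else: im['wc']=np.linalg.inv(np.array(im['camera_from_world']))
    np.save('pics/'+fn+'.npy',im,allow_pickle=True)
    return im
def load(fn): return np.load('pics/'+fn+'.npy',allow_pickle=True).item()
def cast(im,px,z):
    px=np.array(px,float).reshape(-1,1,2)
    n=cv2.undistortPoints(px,np.array(im['mtx'],float),np.array([im['k1'],0,0,0.]))[:,0]
    d=np.c_[n,np.ones(len(n))]@im['wc'][:3,:3].T; o=im['wc'][:3,3]
    return o+d*((z-o[2])/d[:,2:])
def proj(im,P):
    P=np.array(P,float).reshape(-1,3); cw=np.linalg.inv(im['wc'])
    return cv2.projectPoints(P,cv2.Rodrigues(cw[:3,:3])[0],cw[:3,3],np.array(im['mtx'],float),np.array([im['k1'],0,0,0.]))[0][:,0]
E
python3 - <<'E'
from h import *
s=read_state();print(s['clock'],s['position'],s['ee_rot'],s['gripper_width'])
a=snap('top','top0');b=snap('scene','scene0')
print(a['wc'][:3,3],b['wc'][:3,3])
E
```

```text
0.0 [ 250.69566359 -572.30350729  403.60101151] [-2.04860149e-01  9.78790624e-01  1.07553591e-03 -2.75717246e-04] 85.2016534446227
[ 477.26215234  -54.90772366 1079.84391373] [857.07594571 525.4813092  783.20214759]
```

View pics/top0.png

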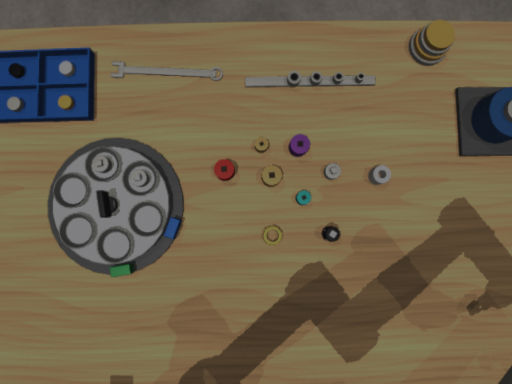

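View pics/scene0.png

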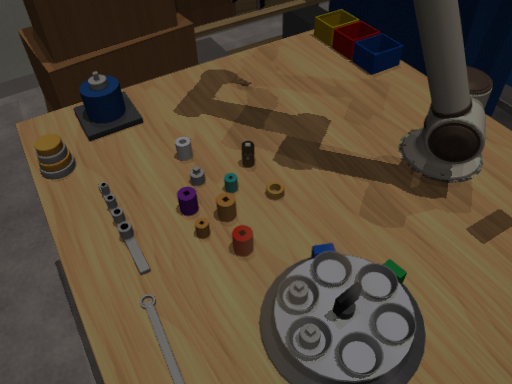

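Top view: the tan candidates are a large one at (272,175) and a small one at (262,145). Red (225,170), purple (300,145) and turquoise (304,197) look alike but are excluded by colour, and the brass collar at (273,235) is a ring. I choose (272,175). The green tab is at (120,270), its pocket at about (116,245), the knob at (104,204) and the blue tab at (172,228).

```bash
python3 - <<'E'
from h import *
a=load('top0');b=load('scene0')
def blob(im,seed,r,lo,hi):
    hsv=cv2.cvtColor(im['color'],cv2.COLOR_BGR2HSV)
    x,y=seed; m=np.zeros(hsv.shape[:2],np.uint8); m[y-r:y+r,x-r:x+r]=cv2.inRange(hsv,lo,hi)[y-r:y+r,x-r:x+r]
    n,l,st,c=cv2.connectedComponentsWithStats(m); i=1+np.argmax(st[1:,4]); return c[i],st[i]
print(proj(a,[0,0,0]))
print('hsv tan',cv2.cvtColor(a['color'],cv2.COLOR_BGR2HSV)[[170,175,168],[266,272,278]], cv2.cvtColor(a['color'],cv2.COLOR_BGR2HSV)[160,250])
for n,p in dict(tan=(272,175),tsm=(262,145),red=(225,170),pur=(300,145),tur=(304,197),brass=(273,235),bl=(331,233),ny=(332,171),st=(380,174)).items(): print(n,cast(a,p,54)[0].round())
for n,s,lo,hi,z in [('green',(120,270),(45,80,40),(85,255,255),46),('blue',(172,228),(100,80,40),(130,255,255),46)]:
    c,st=blob(a,s,18,lo,hi); print(n,c,st,cast(a,c,z)[0].round(1))
c,st=blob(a,(104,204),18,(0,0,0),(180,255,45)); print('knob',c,st,cast(a,c,100)[0].round(1))
d=cv2.resize(a['color'][120:255,205:345],None,fx=4,fy=4,interpolation=2)
e=cv2.resize(a['color'][135:275,45:190],None,fx=4,fy=4,interpolation=2)
o=np.zeros((400,800,3),np.uint8); o[:386,:400]=cv2.resize(d,(400,386)); o[:386,400:]=cv2.resize(e,(400,386)); cv2.imwrite('pics/c1.png',o)
E
```

```text
[[229.30385116 438.19518715]]
hsv tan [[ 22 120 128]
 [ 14  70  40]
 [ 20 124 119]] [ 18 108 127]
tan [ 579. -105.   54.]
tsm [645. -85.  54.]
red [592.  -4.  54.]
pur [ 643. -168.   54.]
tur [ 531. -173.   54.]
brass [ 451. -104.   54.]
bl [ 452. -229.   54.]
ny [ 585. -235.   54.]
st [ 577. -340.   54.]
green [119.89671362 269.99530516] [110 264  21  13 213] [382.  225.6  46. ]
blue [171.58  227.452] [163 217  18  22 250] [471.2 113.   46. ]
knob [105.87704918 203.72404372] [ 97 191  21  26 366] [522.5 239.5 100. ]
```

View pics/c1.png

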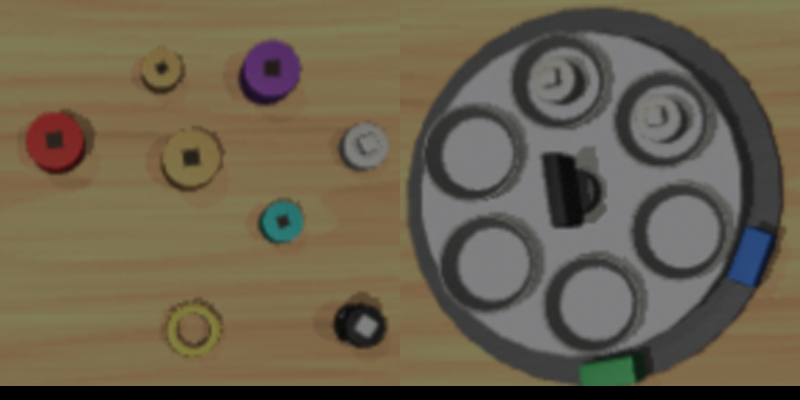

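The crop confirms it: the larger tan piece is at (272,175) and the smaller one at (262,145). Now I move over the chosen one.

Call:
{"op": "apply_moves", "data": {
  "fingers": [0, 0, 0, 0, 0, 0, 0, 0, 0, 0],
  "dp": [
    [2.6, 3.7, -0.5],
    [5.2, 7.4, -1],
    [7.8, 11.1, -1.5],
    [10.4, 14.8, -2],
    [13, 18.5, -2.5],
    [15.6, 22.2, -3],
    [18.2, 25.9, -3.5],
    [20.8, 29.6, -4],
    [23.4, 33.3, -4.5],
    [26, 37, -5]
  ],
  "yaw": [0, 0, 0, 0, 0, 0, 0, -2, -4, -5]
}}

```text
clock: 1.1
position: [511.3, -200.6, 353.3]
ee_rot: [-0.162, 0.987, 0.001, -0.0]
contact_force: [1.1, -0.5, 0.2]
gripper_width: 85.6
```

```bash
python3 - <<'E'
from h import *
s=read_state();print(s['clock'],s['position'],s['ee_rot'],s['joints'])
a=snap('wrist','w1');print(a['tool_from_camera'])
for P in ([579,-105,54],[579,-105,0]): print(proj(a,P))
E
```

```text
1.1 [ 511.31275767 -200.55242795  353.29247504] [-1.61526976e-01  9.86867575e-01  1.09320873e-03 -4.81058767e-04] [-0.07902083  0.30086764 -0.25403604 -0.00222544 -1.0173504  -1.16612864]
[[-2.58224646e-03 -9.64386630e-01 -2.64483949e-01  6.63497480e+01]
 [ 9.99996466e-01 -2.32307407e-03 -1.29269003e-03 -2.01362856e-01]
 [ 6.32237181e-04 -2.64486352e-01  9.64389221e-01  3.10447715e+01]
 [ 0.00000000e+00  0.00000000e+00  0.00000000e+00  1.00000000e+00]]
[[316.03443041 265.49451019]]
[[306.95009538 243.72813203]]
```

View pics/w1.png

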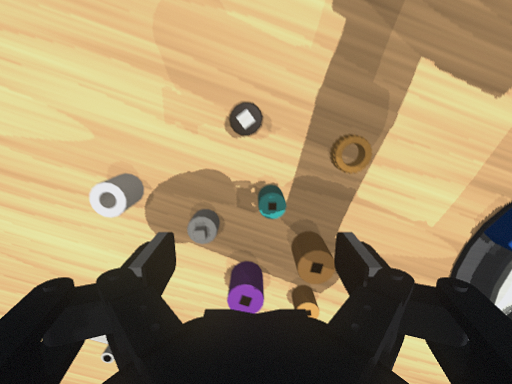

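The wrist view shows the large tan insert's square at about (317,268), against a prediction of (316,265). Small tan is at (307,305), purple at (246,298), turquoise at (272,203). I refine from the square.

```bash
python3 - <<'E'
from h import *
def sq(im,x,y,r,t):
    g=cv2.cvtColor(im['color'],cv2.COLOR_BGR2GRAY)[y-r:y+r+1,x-r:x+r+1]
    n,l,st,c=cv2.connectedComponentsWithStats((g<t).astype(np.uint8))
    k=[i for i in range(1,n) if st[i,4]>5]; i=min(k,key=lambda i:np.hypot(*(c[i]-r))); print(g.min(),st[i]); return c[i]+[x-r,y-r]
w=load('w1');a=load('top0')
p=sq(w,317,268,10,45);q=sq(a,272,175,5,55)
P=cast(w,p,54)[0];Q=cast(a,q,54)[0];print(p,P,q,Q)
# neighbours for clearance
for n,x in dict(pur=(246,300),tur=(272,205),).items(): print(n,cast(w,x,54)[0].round())
s=read_state();y=R.from_quat(s['ee_rot']).as_matrix();print(y.round(3)); g=s['position']+155*y[:,2];print('grasp',g,'shift cm',(P-g)/10)
# carousel: axis from base circle guess
hs=cv2.cvtColor(a['color'],cv2.COLOR_BGR2GRAY)
c=cv2.HoughCircles(cv2.medianBlur(hs[130:280,40:190],3),cv2.HOUGH_GRADIENT,1,10,param1=80,param2=18,minRadius=13,maxRadius=19)
for k in c[0]: print(k, cast(a,[k[0]+40,k[1]+130],52)[0].round(1))
E
```

```text
25 [ 4  5 12 10 79]
34 [ 2  3  6  5 22]
[316.41772152 267.49367089] [ 581.22356471 -103.6384943    54.        ] [271.40909091 174.81818182] [ 579.78008734 -104.10727909   54.        ]
pur [ 647. -166.   54.]
tur [ 527. -176.   54.]
[[-0.946 -0.323  0.   ]
 [-0.323  0.946  0.003]
 [-0.001  0.002 -1.   ]]
grasp [ 514.52413883 -196.33284698  197.39351568] shift cm [  6.66994259   9.26943527 -14.33935157]
[106.5  88.5  17.2] [491.4 165.9  52. ]
[ 75.5 115.5  18.3] [434.8 233.2  52. ]
[32.5 60.5 18.3] [554.8 327.4  52. ]
[ 38.5 100.5  18.3] [468.2 313.8  52. ]
[63.5 34.5 18.3] [610.  259.4  52. ]
[100.5  48.5  17.2] [577.8 178.5  52. ]
```

Call:
{"op": "apply_moves", "data": {
  "fingers": [0, 0, 0, 0, 0, 0],
  "dp": [
    [2.2, 3.1, -2],
    [4.4, 6.1, -4],
    [6.6, 9.2, -6],
    [6.6, 9.2, -7],
    [6.6, 9.2, -7],
    [6.6, 9.2, -7]
  ],
  "yaw": [0, 0, 0, 0, 0, 0]
}}

```text
clock: 1.75
position: [580.1, -105.3, 282.4]
ee_rot: [-0.163, 0.987, 0.001, -0.0]
contact_force: [0.2, -0.3, 0.0]
gripper_width: 85.0
```

```bash
python3 - <<'E'
from h import *
s=read_state();print(s['position'],s['joint_vel'])
a=snap('wrist','w2')
y=R.from_quat(s['ee_rot']).as_matrix()
for d in (100,155,173): print(d,proj(a,s['position']+d*y[:,2]))
print(proj(a,[580.5,-104,54]))
E
```

```text
[ 580.13881588 -105.32372327  282.37338708] [-0.01416085 -0.02051881  0.01316229  0.00238088  0.00317034 -0.00130257]
100 [[256.15133741 336.109867  ]]
155 [[255.70513249 251.60315768]]
173 [[255.62558407 236.54207459]]
[[256.19621449 206.87417832]]
```

View pics/w2.png

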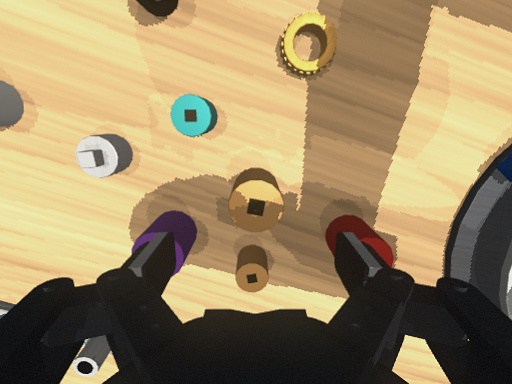

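The insert's square is at (257,208), within 1-2 px of prediction. The finger path lies between purple and red, with about 12 mm clear on each side. I descend and grip.

Call:
{"op": "apply_moves", "data": {
  "fingers": [0, 0, 0, 0, 0, 0, 1, 1, 1, 1],
  "dp": [
    [0, 0.1, -3.5],
    [0, 0.1, -6.5],
    [0, 0.1, -8.5],
    [0, 0.1, -9],
    [0, 0.1, -9],
    [0, 0.1, -9],
    [0, 0.1, -9],
    [0, 0.1, -9],
    [0, 0.1, -9],
    [0, 0.1, -9]
  ],
  "yaw": [0, 0, 0, 0, 0, 0, 0, 0, 0, 0]
}}

```text
clock: 2.8
position: [580.6, -104.5, 194.1]
ee_rot: [-0.164, 0.987, 0.001, 0.001]
contact_force: [0.0, 0.4, 3.7]
gripper_width: 42.6
```

Call:
{"op": "apply_moves", "data": {
  "fingers": [1, 1, 1],
  "dp": [
    [0, 0, 0],
    [0, 0, 0],
    [0, 0, 0]
  ],
  "yaw": [0, 0, 0]
}}

```text
clock: 3.1
position: [580.6, -104.4, 194.1]
ee_rot: [-0.164, 0.987, 0.001, 0.001]
contact_force: [-0.5, -0.2, 0.8]
gripper_width: 42.3
```

Call:
{"op": "apply_moves", "data": {
  "fingers": [1, 1, 1, 1, 1, 1, 1, 1, 1, 1],
  "dp": [
    [0, 0, 3],
    [0, 0, 7],
    [0, 0, 11],
    [0, 2, 14],
    [-1, 6, 15],
    [-2, 11, 15],
    [-3, 16, 15],
    [-4, 21, 15],
    [-5, 26, 15],
    [-5, 30, 15]
  ],
  "yaw": [0, 0, 0, 0, -2, -4, -6, -8, -10, -10]
}}

```text
clock: 4.1
position: [529.1, 197.5, 343.8]
ee_rot: [-0.077, 0.997, 0.001, 0.001]
contact_force: [1.3, 1.1, -0.5]
gripper_width: 42.8
```

Call:
{"op": "apply_moves", "data": {
  "fingers": [1, 1, 1],
  "dp": [
    [0, 0, 0],
    [0, 0, 0],
    [0, 0, 0]
  ],
  "yaw": [0, 0, 0]
}}

```text
clock: 4.4
position: [528.9, 196.8, 343.3]
ee_rot: [-0.077, 0.997, 0.0, 0.0]
contact_force: [0.0, -0.8, -0.5]
gripper_width: 42.6
```

```bash
python3 - <<'E'
from h import *
s=read_state();print(s['position'],s['ee_rot'],s['gripper_width'],s['joint_vel'].round(3) if hasattr(s['joint_vel'],'round') else s['joint_vel'])
a=snap('wrist','w3')
print(proj(a,[[434.8,233.2,44],[434.8,233.2,60],[522.8,246.3,110],[491.4,165.9,52],[382,226,46]]))
E
```

```text
[528.90754031 196.80563592 343.27709913] [-7.67865479e-02  9.97047436e-01  4.31222913e-04  2.25920035e-04] 42.64753785450062 [-0.02  -0.005 -0.     0.001  0.003 -0.   ]
[[307.95607945  94.16556257]
 [311.40896129  92.65716153]
 [317.60527609 205.49066978]
 [229.18870306 143.84343667]
 [312.46621817  30.39844312]]
```

View pics/w3.png

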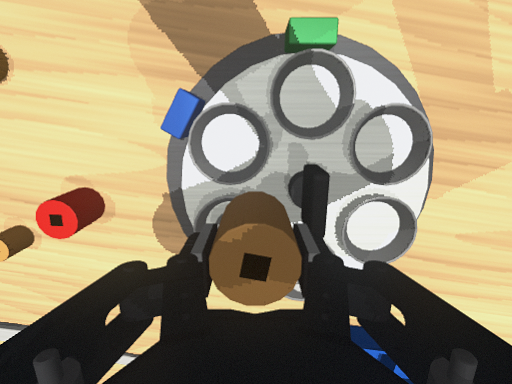

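The held insert is upright in the pads. The green pocket's rim centre is at about (313,94) and its floor at (309,95), against predictions of (311,93) and (308,94), so they agree within about 2 mm. The bar's top is near (315,200).

Call:
{"op": "apply_moves", "data": {
  "fingers": [1, 1, 1, 1, 1, 1, 1, 1, 1, 1],
  "dp": [
    [-4.7, 1.8, 0],
    [-9.5, 3.6, 0],
    [-9.5, 3.6, 0],
    [-9.5, 3.6, -3],
    [-9.5, 3.6, -6],
    [-9.5, 3.6, -8],
    [-9.5, 3.6, -9],
    [-9.5, 3.6, -9.6],
    [-9.5, 3.6, -9.9],
    [-9.5, 3.6, -9.9]
  ],
  "yaw": [0, 0, 0, 0, 0, 0, 0, 0, 0, 0]
}}

```text
clock: 5.45
position: [434.4, 232.3, 244.8]
ee_rot: [-0.076, 0.997, 0.001, 0.001]
contact_force: [-0.7, 0.2, -0.4]
gripper_width: 42.4
```

Call:
{"op": "apply_moves", "data": {
  "fingers": [1, 1, 1],
  "dp": [
    [0, 0, 0],
    [0, 0, -0.1],
    [0, 0, -0.2]
  ],
  "yaw": [0, 0, 0]
}}

```text
clock: 5.75
position: [434.5, 232.5, 243.3]
ee_rot: [-0.076, 0.997, 0.001, 0.001]
contact_force: [-0.3, -0.4, -0.7]
gripper_width: 42.5
```

```bash
python3 - <<'E'
from h import *
s=read_state();print(s['position'],s['contact_force'])
a=snap('scene','s1');t=snap('top','t1')
o=np.zeros((500,800,3),np.uint8)
o[:,:400]=cv2.resize(a['color'][180:380,260:420],(400,500),interpolation=2)
o[:,400:]=cv2.resize(t['color'][130:290,50:178],(400,500),interpolation=2)
cv2.imwrite('pics/c2.png',o)
E
```

```text
[434.51012985 232.48540737 243.33930211] [-0.29718144 -0.36137768 -0.73682338]
```

View pics/c2.png

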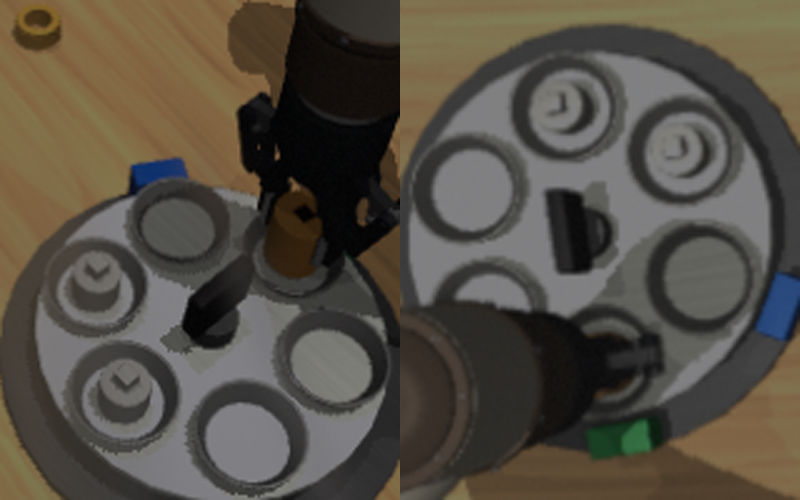

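The insert sits inside the green pocket's funnel, centred, about 5 mm above the floor. I lower it until there is contact.

Call:
{"op": "apply_moves", "data": {
  "fingers": [1, 1, 1, 1],
  "dp": [
    [0, 0, -0.2],
    [0, 0, -0.3],
    [0, 0, -0.4],
    [0, 0, -0.4]
  ],
  "yaw": [0, 0, 0, 0]
}}

```text
clock: 6.25
position: [434.3, 232.4, 238.8]
ee_rot: [-0.076, 0.997, 0.001, 0.001]
contact_force: [-0.2, -0.4, -0.7]
gripper_width: 42.4
```

Call:
{"op": "apply_moves", "data": {
  "fingers": [1, 1, 1],
  "dp": [
    [0, 0, -0.1],
    [0, 0, -0.2],
    [0, 0, -0.2]
  ],
  "yaw": [0, 0, 0]
}}

```text
clock: 6.55
position: [434.4, 232.5, 238.0]
ee_rot: [-0.077, 0.997, 0.001, 0.001]
contact_force: [-3.1, -1.4, 8.6]
gripper_width: 42.8
```

Contact with the floor at TCP z = 238. I let go and lift away.

Call:
{"op": "apply_moves", "data": {
  "fingers": [0, 0, 0, 0, 0, 0, 0, 0, 0, 0],
  "dp": [
    [0, 0, 0],
    [0, 0, 0],
    [0, 0, 0],
    [0, 0, 0],
    [0, 0, 0],
    [0, 0, 2],
    [0, 0, 5],
    [0, 0, 9],
    [2, 0.3, 12],
    [5, 0.7, 12]
  ],
  "yaw": [0, 0, 0, 0, 0, 0, 0, 0, 0, 0]
}}

```text
clock: 7.55
position: [485.0, 240.0, 363.6]
ee_rot: [-0.078, 0.997, 0.003, 0.005]
contact_force: [0.6, 1.2, 0.6]
gripper_width: 85.4
```

Call:
{"op": "apply_moves", "data": {
  "fingers": [0, 0, 0, 0, 0],
  "dp": [
    [3, 0.5, 0],
    [6, 0.8, 0],
    [6, 0.8, 0],
    [6, 0.8, 0],
    [6, 0.8, 0]
  ],
  "yaw": [0, 0, 0, 0, 0]
}}

```text
clock: 8.05
position: [544.3, 247.8, 363.3]
ee_rot: [-0.078, 0.997, 0.003, 0.005]
contact_force: [-0.5, -0.6, 0.3]
gripper_width: 85.1
```

```bash
python3 - <<'E'
from h import *
s=read_state();print(s['position'],s['ee_rot'],s['gripper_width'])
a=snap('wrist','w4')
print(proj(a,[[434.8,233.2,98],[522.8,246.3,110],[522.8,246.3,66]]))
E
```

```text
[544.33945552 247.78853601 363.25830245] [-0.07776599  0.99695503  0.00318927  0.00479006] 85.09449737879316
[[256.36318412  56.57067729]
 [255.78120307 169.51213513]
 [255.41134333 160.83709943]]
```

View pics/w4.png

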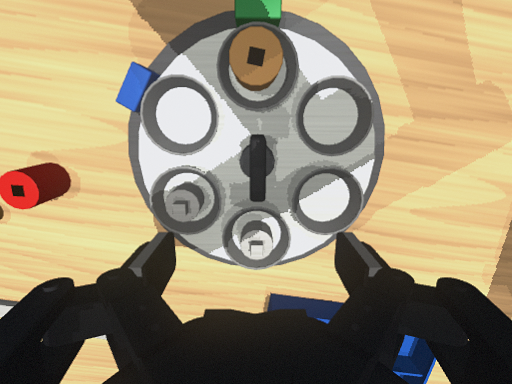

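The insert stands upright at (257,57) in the green pocket. The bar runs from (258,135) to (258,200), aligned with the tool, 2 px right of prediction. I measure its centre.

```bash
python3 - <<'E'
from h import *
a=load('w4'); g=cv2.cvtColor(a['color'],cv2.COLOR_BGR2GRAY); m=np.zeros_like(g); m[125:212,235:285]=(g[125:212,235:285]<28)*255
c=max(cv2.findContours(m,0,1)[0],key=cv2.contourArea); print(cv2.boundingRect(c),cv2.minAreaRect(c))
ends=np.array([[258.,135],[258,200]])
e=cast(a,[[258,136],[258,200]],110); print(e, np.linalg.norm(e[0]-e[1]), np.degrees(np.arctan2(*(e[1]-e[0])[1::-1])), e.mean(0))
s=read_state();y=R.from_quat(s['ee_rot']).as_matrix();G=s['position']+155*y[:,2];print('grasp',G,'jaw deg',np.degrees(np.arctan2(y[1,1],y[0,1])))
p=cast(a,[256.5,57],98);print('insert',p)
E
```

```text
Traceback (most recent call last):
ValueError: max() iterable argument is empty
```

```bash
python3 - <<'E'
from h import *
a=load('w4'); g=cv2.cvtColor(a['color'],cv2.COLOR_BGR2GRAY)
for r in (140,150,180,190): print(r,g[r,240:276])
print(g[125:210,258])
e=cast(a,[[258,136],[258,200]],110); print(e, np.linalg.norm(e[0]-e[1]), np.degrees(np.arctan2(*(e[1]-e[0])[1::-1])), e.mean(0))
s=read_state();y=R.from_quat(s['ee_rot']).as_matrix();G=s['position']+155*y[:,2];print('grasp',G,'jaw deg',np.degrees(np.arctan2(y[1,1],y[0,1])))
p=cast(a,[256.5,57],98);print('insert',p)
E
```

```text
140 [239 240 195 157 161 163 163 165 166 128  68  51  56  57  58  59  61  58
  62  52  45  46  46  43  40  47 112 128 125 126 125 126 125 123 122 133]
150 [212 169 126  77  59  70  70  72  73  61  50  50  53  49  50  49  46  45
  46  48  45  45  45  42  42  40  60  60  55  51  58  98 136 143 142 141]
180 [174 174 173 174 174 174 175 176 179 132  61  40  43  44  46  44  45  45
  45  45  46  44  45  43  35  70 129 143 142 139 140 141 141 140 140 138]
190 [145 144 144 144 145 145 147 145 149 109  54  40  46  45  43  45  46  45
  45  45  44  43  44  41  38  68 134 146 144 144 146 144 144 144 144 143]
[182 168 158 158 156 158 163 165 160  93  38  39  41  50  51  62  69  55
  48  47  47  46  46  49  46  46  45  46  45  47  44  48  44  46  45  46
  44  45  42  43  44  44  45  47  45  45  47  44  45  47  44  48  46  44
  44  45  47  46  47  44  46  43  45  42  42  45  44  42  38  42  43  42
  40  40  40  37  59 106 119 118 119 105  94  87  66]
[[495.08393335 243.82429023 110.        ]
 [549.19259537 252.35647817 110.        ]] 54.77723557327811 8.960967186224215 [522.13826436 248.0903842  110.        ]
grasp [545.68508365 249.01491466 208.58256867] jaw deg 98.9397023200777
insert [[435.09068128 233.35556029  98.        ]]
```

The bar centre is about (522.3, 247.4) at 9°, and it measures 55 mm against the 56 given. The jaw sits at 99°, perpendicular to the bar. I go down and pinch the knob.

Call:
{"op": "apply_moves", "data": {
  "fingers": [0, 0, 0, 0, 0, 0, 0, 1, 1, 1],
  "dp": [
    [-2.3, -0.2, 0],
    [-2.3, -0.2, -2],
    [-2.3, -0.2, -5],
    [-2.3, -0.2, -8.5],
    [-2.3, -0.2, -11],
    [-2.3, -0.2, -11.5],
    [-2.3, -0.2, -11.5],
    [-2.3, -0.2, -11.5],
    [-2.3, -0.2, -11.5],
    [-2.3, -0.2, -11.5]
  ],
  "yaw": [0, 0, 0, 0, 0, 0, 0, 0, 0, 0]
}}

```text
clock: 9.1
position: [521.4, 246.1, 250.0]
ee_rot: [-0.078, 0.997, 0.004, 0.006]
contact_force: [0.0, 0.6, -0.1]
gripper_width: 43.9
```

Call:
{"op": "apply_moves", "data": {
  "fingers": [1, 1, 1, 1, 1],
  "dp": [
    [0, 0, 0],
    [0, 0, 0],
    [0, 0, 0],
    [0, 0, 0],
    [0, 0, 0]
  ],
  "yaw": [0, 0, 0, 0, 0]
}}

```text
clock: 9.6
position: [521.5, 246.7, 250.8]
ee_rot: [-0.078, 0.997, 0.005, 0.007]
contact_force: [-2.6, 3.3, 5.3]
gripper_width: 12.9
```

```bash
python3 - <<'E'
from h import *
s=read_state();y=R.from_quat(s['ee_rot']).as_matrix();print(s['position'],s['position']+155*y[:,2],s['contact_force'],s['wrist_torque'],s['joints'],s['gripper_width'],np.degrees(np.arctan2(y[1,1],y[0,1])))
E
```

```text
[521.52115561 246.67944953 250.83378937] [523.51022322 248.24680087  95.85447778] [-2.57150338  3.28886798  5.27560735] [0.44818361 0.72695366 0.03464694] [ 7.22676330e-01  4.55699613e-01 -3.11837973e-01  1.27524249e-03
 -7.86945422e-01 -2.13738818e+00] 12.863503114400777 98.99740531240133
```

Gripped (12.9 mm on the 14 mm bar). I turn 60° counter-clockwise in gentle steps.

Call:
{"op": "apply_moves", "data": {
  "fingers": [1, 1, 1, 1, 1, 1, 1, 1, 1, 1],
  "dp": [
    [0, 0, 0],
    [0, 0, 0],
    [0, 0, 0],
    [0, 0, 0],
    [0, 0, 0],
    [0, 0, 0],
    [0, 0, 0],
    [0, 0, 0],
    [0, 0, 0],
    [0, 0, 0]
  ],
  "yaw": [1, 3, 6, 9, 12, 15, 18, 21, 24, 27]
}}

```text
clock: 10.6
position: [522.2, 246.2, 250.9]
ee_rot: [-0.31, 0.951, 0.006, 0.006]
contact_force: [1.6, -1.5, 0.8]
gripper_width: 13.3
```

Call:
{"op": "apply_moves", "data": {
  "fingers": [1, 1, 1, 1, 1, 1, 1, 1, 1, 1],
  "dp": [
    [0, 0, 0],
    [0, 0, 0],
    [0, 0, 0],
    [0, 0, 0],
    [0, 0, 0],
    [0, 0, 0],
    [0, 0, 0],
    [0, 0, 0],
    [0, 0, 0],
    [0, 0, 0]
  ],
  "yaw": [3, 6, 9, 12, 15, 18, 21, 24, 27, 29]
}}

```text
clock: 11.6
position: [523.0, 245.9, 250.8]
ee_rot: [-0.539, 0.842, 0.006, 0.005]
contact_force: [2.2, -0.4, 0.8]
gripper_width: 13.0
```

Call:
{"op": "apply_moves", "data": {
  "fingers": [1, 1, 1, 1, 1],
  "dp": [
    [0, 0, 0],
    [0, 0, 0],
    [0, 0, 0],
    [0, 0, 0],
    [0, 0, 0]
  ],
  "yaw": [2, 4, 4, 4, 4]
}}

```text
clock: 12.1
position: [523.1, 245.9, 250.9]
ee_rot: [-0.568, 0.823, 0.007, 0.005]
contact_force: [0.3, -0.3, 1.2]
gripper_width: 13.7
```

```bash
python3 - <<'E'
from h import *
s=read_state();y=R.from_quat(s['ee_rot']).as_matrix();print(s['position'],s['contact_force'],s['wrist_torque'],s['joints'],np.degrees(np.arctan2(y[1,1],y[0,1])))
E
```

```text
[523.10733926 245.89449506 250.86179938] [ 0.25711446 -0.27940223  1.2033339 ] [ 0.10615636 -0.06226481  0.02032124] [ 0.7168228   0.4585476  -0.29978196 -0.01658103 -0.80070525 -1.06750081] 159.25248109441887
```

Turned 60.25°. I let go, rise and check.

Call:
{"op": "apply_moves", "data": {
  "fingers": [0, 0, 0, 0, 0, 0, 0, 0, 0, 0],
  "dp": [
    [0, 0, 0],
    [0, 0, 0],
    [0, 0, 0],
    [0, 0, 0],
    [0, 0, 0],
    [0, 0, 2],
    [0, 0, 5],
    [0, 0, 9],
    [0, 0, 13],
    [3, 0, 15]
  ],
  "yaw": [0, 0, 0, 0, 0, 0, 0, 0, 0, 0]
}}

```text
clock: 13.1
position: [551.8, 246.0, 406.1]
ee_rot: [-0.569, 0.822, 0.007, 0.008]
contact_force: [2.0, 1.2, 0.7]
gripper_width: 85.4
```

Call:
{"op": "apply_moves", "data": {
  "fingers": [0, 0, 0, 0, 0, 0, 0, 0],
  "dp": [
    [0, 0, 0],
    [0, 0, 0],
    [0, 0, 0],
    [0, 0, 0],
    [0, 0, 0],
    [0, 0, 0],
    [0, 0, 0],
    [0, 0, 0]
  ],
  "yaw": [0, 0, 0, 0, 0, 0, 0, 0]
}}

```text
clock: 13.9
position: [551.7, 246.0, 406.0]
ee_rot: [-0.569, 0.822, 0.007, 0.008]
contact_force: [-0.2, 0.6, 0.3]
gripper_width: 85.5
```

```bash
python3 - <<'E'
from h import *
s=read_state();print(s['position'],s['contact_force'],s['gripper_width'])
a=snap('wrist','w5')
t=snap('scene','s5')
o=np.zeros((384,800,3),np.uint8)
o[:,:512]=a['color']
o[:,512:]=cv2.resize(t['color'][192:384,256:400],(288,384),interpolation=2)
cv2.imwrite('pics/c5.png',o)
E
```

```text
[551.68515595 245.98509388 405.99809158] [-0.16180825  0.61740489  0.3319681 ] 85.50917714611106
```

View pics/c5.png

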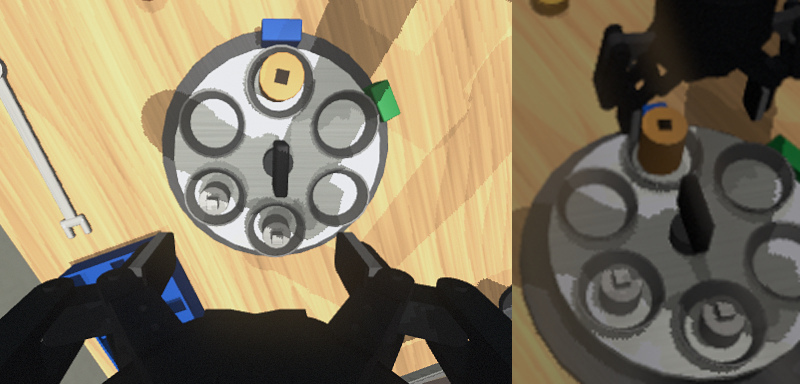

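The insert at (282,77) stands upright in the pocket at the blue tab (282,32). The bar points at it and the gripper is clear. I check the angle in numbers and hand in.

```bash
python3 - <<'E'
from h import *
a=load('w5'); p=cast(a,[282,77],98)[0]; q=np.array([435.1,233.4]); c=np.array([522.5,246.8])
d=p[:2]-c; e=q-c
print(p,np.hypot(*d),np.degrees(np.arctan2(e[0]*d[1]-e[1]*d[0],e@d)))
job_done(); print(read_state()['clock'])
E
```

```text
[493.0475394  163.58998399  98.        ] 88.26864788660247 61.79181122609843
the job is handed in; nothing more can be done
the job is handed in; nothing more can be done
```

The larger tan insert is standing upright in the pocket that was at the green tab. I let go of it, then turned the carousel one click counter-clockwise by the bar knob, so the loaded pocket now stops at the blue tab. The job was handed in at about 14 s.

- **Position:** The last pictures show the insert upright at the blue tab, with the gripper open and well clear. It measures 88.3 mm from the carousel axis, against 88 mm given.
- **Turn angle:** The tool turned 60.25°. The image measurement gave 61.8°, a small disagreement within the 2 mm calibration and the play in the pocket.
- **Forces:** The highest outside force in the readings at the end of each move was about 9 N, when the insert met the pocket floor. No check failed.

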